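# Drive the jig wedge tight with a mallet

### The arm

A 6-joint arm with a two-finger parallel gripper is mounted at the origin on the work surface; the furniture and walls round the work are solid. World frame = base frame: x ahead of the robot, y to its left, z up, the work surface at z = 0. Lengths are in mm, angles in rad, forces in N, time in s.
With the tool pointing down it reaches from about 275 to 750 mm from the base axis. Payload 10.2 kg.
Tool frame: the origin (TCP) lies between the finger pads; the fingertips stand 17 mm ahead of it and the grasp point (between the pads) lies 2 mm behind it; z points along the fingers, y is the line along which they close (so a half turn about z gives the same grasp; the last joint's range is limited). The gripper opens to 85 mm and grips with 20 to 120 N. Pads are 22 mm wide; open, the fingers measure 114 mm over their backs; the gripper's body (76 mm by 85 mm) begins 54 mm behind the grasp point. The pads swing forward as they close: fully open they stand 13 mm farther back than shut.
Start: joints at [-1.45, 0.313, 1.498, -0, 1.331, -0.223], TCP at [176.948, -494.288, 248.294] pointing down, gripper open.
Joint ranges: [-2.94, 2.94], [-0.97, 2.17], [0.19, 2.56], [-1.23, 4.37], [0.02, 3.11], [-2.88, 2.88]. Speed limits (rad/s): [2.39, 2.39, 3.01, 3.14, 3.14, 3.14].

### API

Orientations are given as a unit quaternion [w, x, y, z].
In Python, from rig import * gives the robot as it stands.
- The arm moves only by the tool step_arm, never from a script. Its argument "commands" is text: rows parted by semicolons, each of 7 numbers parted by spaces: the opening, from 0 (shut) to 1 (fully open), then the shift along the tool's x, y, z in cm, then the turn, a rotation vector about the tool's x, y, z in rad. In form: hand x y z rx ry rz; .... A call has 1 to 20 rows; each row is the pose to reach, as a shift and turn from the pose commanded when the call began, along the tool's axes at that moment; what a row does not reach only later rows make up. A row lasts 1/12 s, in which the tool goes at most 41.7 mm and 7.16 degrees, less where a joint would pass 70% of its speed; a pose out of reach is approached as far as the arm can. A call with a gripper value outside its range is refused whole. The fingers move at their own pace and stop on an object; "newtons" is the grip in N (left out, the last holds). Time passes only in rows, so rows that repeat a pose let the fingers close. It gives the time, the measured TCP pose, the force, the opening and the grip force at its end, in the units of the state.
- sense(): the state, without advancing time (a new reading comes with each control period).
- capture(name): name is "scene" or "top" or "wrist"; returns the picture (384x512x3 uint8, red, green, blue); there is no depth.
- camera_model(name): a dict with "mtx" (3x3 intrinsics, pixels), "k1" (the pictures are not rectified: a ray, as slopes to the right and down, at radius r is drawn at 1 + k1 r^2 times it, then the intrinsics apply), "eye" and "rotation" of the camera in the world. Camera axes: x right, y down, z forward; pixel columns grow to the right and rows downward; lengths in mm; the calibration is good to about 2 mm. A picture is of the moment at which its call begins: read the wrist's pose just before it. camera_model takes no time and is no camera call; for the wrist camera it gives the pose at the moment of the call.
- finish_job(): hands the job in; it is judged then, once.
Trained networks look in the newest picture that a camera, given by its name, has taken for a name from the list of things; names that differ only in an ending like _2 or _b are one class to them, and where a whole thing is asked for, a point or a joint stands for the part that bears it (a point fixed in the world has none). Each returns a list of dicts, best first, with "score" (0 to 1); they miss things now and then, are a little off and sometimes report something else, mostly with a low value. They report only what shows in the picture. A call takes as long as a camera call. They do not tell look-alikes from the thing itself.
- search_frame(camera, label): "rect" ([centre column, centre row, width, height] in pixels, round what is visible of it).
- trace(camera, label): "mask" (384x512 bool, what is visible of it) and "rect" ([centre column, centre row, width, height] in pixels, round what is visible of it).
- spot_point(camera, label): "xy" ([column, row] in pixels: a listed point, or the origin of a listed thing).
The state is a dict: "time_s": time; "joints": joint angles; "dq": joint speeds; "tau": joint torques, N m; "eef_pos": TCP position; "ee_rot": TCP orientation; "force": force on the tool from outside, world axes, zero at the start; "wrist_torque": the same for the moment, N m; "grip_width": opening from 0.0 (shut) to 1.0 (fully open); "grip_force": force on a finger pad.
Only numpy, scipy, OpenCV 4.12 (cv2) and the standard library are available. Lean on these libraries where they do the work, as an engineer would, in place of code of your own. Each camera call takes 0.05 s, during which the arm holds its last target. There are 200 camera calls.

### The job

Pick up the orange mallet and tap the wooden wedge further into the jig, blow by blow, until it stops advancing and clamps the brass block firmly against the blue fence. Draw the mallet back between blows, strike at least twice, and never touch the wedge or the block with the gripper itself. Then lay the mallet down flat on the bench, well clear of the jig, and leave the other things on the bench where they are.

Things in the scene. Friction and masses are not known exactly. Their poses are not given: they have to be found in the camera images.
- jig: Jig screwed to the bench: aluminium plate 165x130x10 mm with a 54 mm wide tongue under the wedge out to y = -110. Origin on the bench under the plate; the wedge is driven along +y, between a dark slanted fence on +x (50 mm high; face x = 40 - (y + 95)/6 mm, y -60 to 54) and the block. A dark end stop meets the block's +y end (y = 48). The blue fence is on -x.
- fence: Blue fence, 16x88x40 mm, fixed on the jig plate. Clamping face: its own plane x = 0, facing +x; origin at the foot of that face, mid length. Its setting along the jig's x differs from job to job by a few mm, so how far the wedge must go (some 20 to 65 mm) is not known beforehand.
- block: Loose brass manifold block, 60 (x) x 80 (y) x 46 mm, 0.5 kg, standing on the jig plate with some mm of play between the blue fence and the wedge. Origin at the centre of its underside, axes as the jig's.
- wedge: Loose wooden wedge, steel band at the butt, lying in the gap of the jig: 140 mm long, 40 high, 40 wide at the butt (y = -70) and 17 at the thin end (y = +70). Origin on its underside, mid length; +y is the way it is driven; straight side x = -20, slanted side on +x. About 0.16 kg. It slides at under 6 N until it binds; then taps move it less and less; it holds by friction.
- wedge_butt (a point): Centre of the wedge's 40x40 mm butt face, the face to be struck (facing the wedge's -y), 20 mm above the jig plate (z = 30 mm above the bench). Even when tight it stays at least 5 mm outside the jig plate's main edge (y = -67 mm in the jig).
- hammer: Orange mallet lying flat on the bench, about 0.55 kg, mostly head. Origin on its underside below the head's centre. Head 40 (x) x 100 (y) x 44 mm; two like rubber faces at y = +50 and -50, centred 22 mm above the underside. Black handle along -x from the head (x = -20) to x = -165, 24 mm wide, 30 high, its middle 22 mm above the underside.
- hammer_grip (a point): Point in the middle of the mallet's handle, 45 mm from the head's centre, close to the centre of mass: a good place to grip across the handle's 24 mm. Gripped hard (55 N) it stays put under taps at up to 0.25 m/s, which suffice.
- oil_bottle: Bystander: oil dropper bottle with red cap, 46 mm wide, 119 mm high; origin at the centre of its underside.
- sleeve_weight: Bystander: slim grey calibration weight standing upright, 29 mm wide, 108 mm high; origin at the centre of its underside.
- ring_gauge: Bystander: steel ring 54 mm wide, 18 mm high; origin at the centre of its underside.
- gauge_2: Bystander: round pressure gauge lying on its back, 109x75x40 mm; origin on its underside.
- gauge_block_box: Bystander: wooden box 67x150x47 mm; origin at the centre of its underside.
There are look-alikes about, which are no part of the job. Of the things that look like the jig, the larger one is meant.

How it is judged:
By the outcome, as a careful person would: the job done as asked, in the order asked, and still so for the second after the job is handed in, with the robot touching nothing.
It also fails if it takes over 45 s, if anything falls off the work surface, if the arm or the gripper's body presses on something with over 40 N, if the wrist force passes 120 N, or if a joint passes its speed limit or range.

## Working session

There is one attempt and no reset: what is moved stays moved. The work goes in short steps, Python scripts to look and compute and a tool call to move; the robot and the scene stay as the last step left them, time stands still between calls to the robot, and variables do not carry over. Pictures are saved under pics/ and viewed, at most 10 in all, crops included, and the job is handed in when it is done.

Besides the shell and the picture viewer there is one more tool, called after "Request:" as name(argument=value, ...) on one line, values as JSON. step_arm: Moves the arm, as the interface text tells. Its arguments: {"type":"object","properties":{"commands":{"type":"string"},"newtons":{"type":"number"}},"required":["commands"]}

```bash
mkdir -p pics; ls
cat > h.py <<'E'
from rig import *
import numpy as np, cv2
from scipy.spatial.transform import Rotation as R
def ray(cam,px):
    m=camera_model(cam);K=np.array(m["mtx"]);d=np.linalg.inv(K)@[px[0],px[1],1.]
    s=d[:2].copy();u=s.copy()
    for _ in range(20): u=s/(1+m["k1"]*(u@u))
    return np.array(m["eye"],float),np.array(m["rotation"]).reshape(3,3)@np.array([u[0],u[1],1.])
def onz(cam,px,z):
    e,d=ray(cam,px);return (e+d*(z-e[2])/d[2])
def proj(cam,P):
    m=camera_model(cam);c=np.array(m["rotation"]).reshape(3,3).T@(np.array(P,float)-m["eye"])
    u=c[:2]/c[2];u=u*(1+m["k1"]*(u@u));return (np.array(m["mtx"])@[u[0],u[1],1])[:2]
def save(cam,n,im=None):
    im=capture(cam) if im is None else im
    cv2.imwrite(f"pics/{n}.png",cv2.cvtColor(im,cv2.COLOR_RGB2BGR));return im
E
python3 - <<'E'
from h import *
np.set_printoptions(precision=1,suppress=True)
a=save("scene","s0");b=save("top","t0")
im=np.vstack([a,b]) 
for c in("scene","top"):
    m=camera_model(c);print(c,np.array(m["eye"]),np.array(m["rotation"]).round(2).tolist())
for l,z in(("hammer_grip",22),("hammer",0),("wedge_butt",30),("jig",0),("wedge",10),("block",10),("fence",10)):
  for c in ("top","scene"):
    print(l,c,[(np.round(r["xy"]),round(r["score"],2),onz(c,r["xy"],z)[:2]) for r in spot_point(c,l)[:3]])
print(sense())
E
```

```text
pics
scene [-441.6 1177.   925.5] [0.18, -0.33, 0.81, -0.46]
top [ 239.2  102.2 1438.2] [-0.08, 0.73, -0.68, 0.07]Traceback (most recent call last):
  File "<stdin>", line 9, in <module>
  File "h.py", line 10, in onz
    e,d=ray(cam,px);return (e+d*(z-e[2])/d[2])
        ~~~^^^^^^^^
  File "h.py", line 8, in ray
    return np.array(m["eye"],float),np.array(m["rotation"]).reshape(3,3)@np.array([u[0],u[1],1.])
                                    ~~~~~~~~~~~~~~~~~~~~~~~~~~~~~~~^^^^^
ValueError: cannot reshape array of size 4 into shape (3,3)
```

```bash
sed -i 's/np.array(m\["rotation"\]).reshape(3,3)/q2m(m["rotation"])/' h.py
cat >> h.py <<'E'
def q2m(q): return R.from_quat(np.roll(q,-1)).as_matrix()
np.set_printoptions(precision=2,suppress=True)
E
python3 - <<'E'
from h import *
for l,z in(("hammer_grip",22),("hammer",0),("wedge_butt",30),("jig",0),("wedge",10),("block",10),("fence",10)):
  for c in ("top","scene"):
    print(l,c,[(np.round(r["xy"]),round(r["score"],2),onz(c,r["xy"],z)[:2]) for r in spot_point(c,l)[:3]])
print(sense())
E
```

```text
hammer_grip top [(array([338., 220.]), 0.78, array([ 495.97, -163.66]))]
hammer_grip scene [(array([309., 180.]), 0.98, array([ 491.08, -170.5 ])), (array([232., 183.]), 0.27, array([692.7 ,  72.76]))]
hammer top [(array([340., 210.]), 0.72, array([ 537.01, -173.08]))]
hammer scene [(array([300., 180.]), 0.81, array([ 542.58, -176.21]))]
wedge_butt top [(array([302., 200.]), 0.88, array([555.29, -38.53])), (array([278., 202.]), 0.59, array([541.91,  41.31]))]
wedge_butt scene [(array([278., 183.]), 0.54, array([553.62, -45.29]))]
jig top [(array([117., 246.]), 0.71, array([358.76, 567.52])), (array([262., 211.]), 0.66, array([514.01,  93.96]))]
jig scene [(array([192., 294.]), 0.75, array([338.7 , 575.53])), (array([260., 206.]), 0.63, array([519.38,  92.36]))]
wedge top [(array([281., 201.]), 0.82, array([551.46,  30.54]))]
wedge scene [(array([265., 193.]), 0.49, array([562.13,  21.63]))]
block top [(array([261., 215.]), 0.7, array([497.29,  93.68]))]
block scene [(array([261., 206.]), 0.71, array([509.98,  99.15]))]
fence top [(array([262., 227.]), 0.68, array([455.83,  89.82]))]
fence scene [(array([274., 212.]), 0.71, array([447.12, 100.02])), (array([265., 195.]), 0.64, array([552.99,  31.71])), (array([232., 183.]), 0.17, array([704.56,  60.65]))]
{'time_s': 0.85, 'joints': array([-1.45,  0.31,  1.5 ,  0.  ,  1.33, -0.22]), 'dq': array([-0.,  0., -0.,  0.,  0., -0.]), 'tau': array([ -0.  , -41.22, -25.99,  -0.  ,   0.  ,  -0.  ]), 'eef_pos': array([ 176.95, -494.27,  248.27]), 'ee_rot': array([-0.  ,  0.99,  0.17,  0.  ]), 'force': array([ 0.52, -0.23,  0.04]), 'wrist_torque': array([ 0.02, -0.01,  0.02]), 'grip_force': 0.0, 'grip_width': 1.0002619583104586}
```

View pics/t0.png

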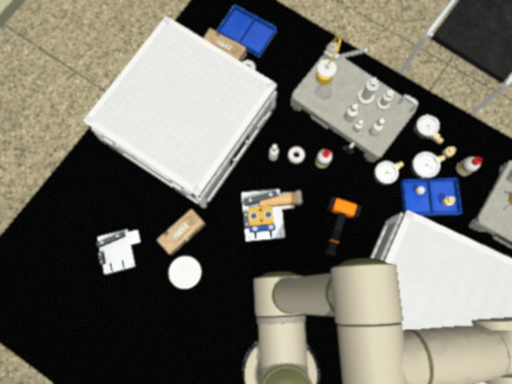

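View pics/s0.png

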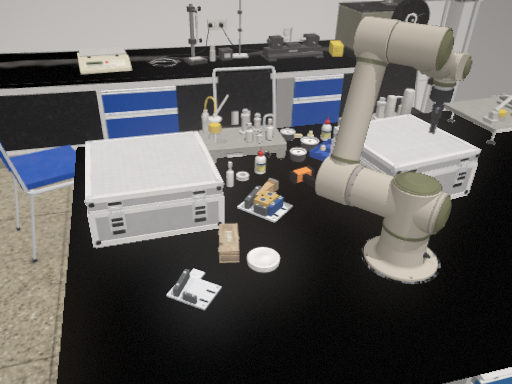

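The top view shows the mallet head at (345,207) with its handle running down to (331,250). The jig is at (262,215), with the wedge butt at about (300,197), so the mallet's +y face already points toward the wedge. I'll compute the move to a closer look.

```bash
cat >> h.py <<'E'
def shift(p,yaw,s=None):
    "tool-frame shift (cm) and turn (rad) to world pos p with tool down, tool x at yaw"
    s=s or sense();M=q2m(s["ee_rot"])
    T=np.array([[np.cos(yaw),np.sin(yaw),0],[np.sin(yaw),-np.cos(yaw),0],[0,0,-1]])
    return M.T@(np.array(p)-s["eef_pos"])/10, R.from_matrix(M.T@T).as_rotvec()
E
python3 - <<'E'
from h import *
print(shift((470,-110,330),-.2), shift((300,-400,330),-.2))
m=camera_model("wrist");M=q2m(sense()["ee_rot"]);print(M,M.T@(m["eye"]-sense()["eef_pos"]),M.T@q2m(m["rotation"]),m["mtx"])
E
```

```text
(array([ 40.54, -26.3 ,  -8.17]), array([-0.  , -0.  ,  0.54])) (array([14.76, -4.73, -8.17]), array([-0.  , -0.  ,  0.54]))
[[ 0.94  0.34  0.  ]
 [ 0.34 -0.94  0.  ]
 [ 0.   -0.   -1.  ]] [  73.16    0.73 -124.54] [[ 0.   -0.96 -0.28]
 [ 1.    0.    0.  ]
 [-0.   -0.28  0.96]] [[312.67   0.   260.75]
 [  0.   312.67 192.01]
 [  0.     0.     1.  ]]
```

Run:
```python
from h import *
print(shift((540,-70,330),-.2))
```

```text
(array([ 48.48, -27.71,  -8.17]), array([-0.  , -0.  ,  0.54]))
```

Request:
step_arm(commands="1 3 -2 -5 0 0 0.1; 1 47 -31 -8 0 0 0.54; 1 47 -31 -8 0 0 0.54; 1 47 -31 -8 0 0 0.54; 1 47 -31 -8 0 0 0.54; 1 47 -31 -8 0 0 0.54; 1 47 -31 -8 0 0 0.54; 1 47 -31 -8 0 0 0.54; 1 47 -31 -8 0 0 0.54; 1 47 -31 -8 0 0 0.54; 1 47 -31 -8 0 0 0.54; 1 47 -31 -8 0 0 0.54; 1 47 -31 -8 0 0 0.54; 1 47 -31 -8 0 0 0.54; 1 47 -31 -8 0 0 0.54; 1 47 -31 -8 0 0 0.54; 1 47 -31 -8 0 0 0.54; 1 47 -31 -8 0 0 0.54; 1 47 -31 -8 0 0 0.54")

```text
time_s: 2.43
eef_pos: [514.4, -45.2, 328.4]
ee_rot: [0.0, 0.995, -0.099, -0.0]
force: [0.4, -0.6, -1.0]
grip_width: 1.004
grip_force: 0.0
```

Run:
```python
from h import *
im=save("wrist","w0")
cv2.imwrite("pics/w0b.png",cv2.resize(cv2.imread("pics/w0.png"),(800,600),interpolation=cv2.INTER_CUBIC))
s=sense();print(s["time_s"],s["eef_pos"],s["ee_rot"],s["joints"])
for l,z in(("hammer_grip",22),("hammer",0),("wedge_butt",30),("jig",0),("wedge",10),("block",10),("fence",10),("oil_bottle",0),("sleeve_weight",0),("ring_gauge",0),("gauge_2",0),("gauge_block_box",0)):
  print(l,[(np.round(r["xy"]),round(r["score"],2),onz("wrist",r["xy"],z)[:2]) for r in spot_point("wrist",l)[:3]])
```

```text
2.4833 [514.46 -45.14 328.39] [ 0.   1.  -0.1  0. ] [-0.31  0.25  1.37 -0.    1.52  1.45]
hammer_grip []
hammer [(array([347., 116.]), 0.58, array([ 541.45, -174.96])), (array([200., 140.]), 0.22, array([549.56,  36.64]))]
wedge_butt [(array([243., 119.]), 0.73, array([566.65, -31.29])), (array([ 31., 256.]), 0.27, array([433.02, 325.45]))]
jig []
wedge [(array([198., 140.]), 0.82, array([550.63,  37.9 ]))]
block [(array([169., 188.]), 0.92, array([490.01,  98.82]))]
fence [(array([182., 208.]), 0.75, array([457.38,  88.3 ]))]
oil_bottle []
sleeve_weight [(array([148.,  22.]), 0.9, array([711.64,  67.79]))]
ring_gauge [(array([206.,   3.]), 0.68, array([718.  , -12.68]))]
gauge_2 []
gauge_block_box [(array([ 33., 254.]), 0.81, array([424.91, 349.14]))]
```

View pics/w0b.png

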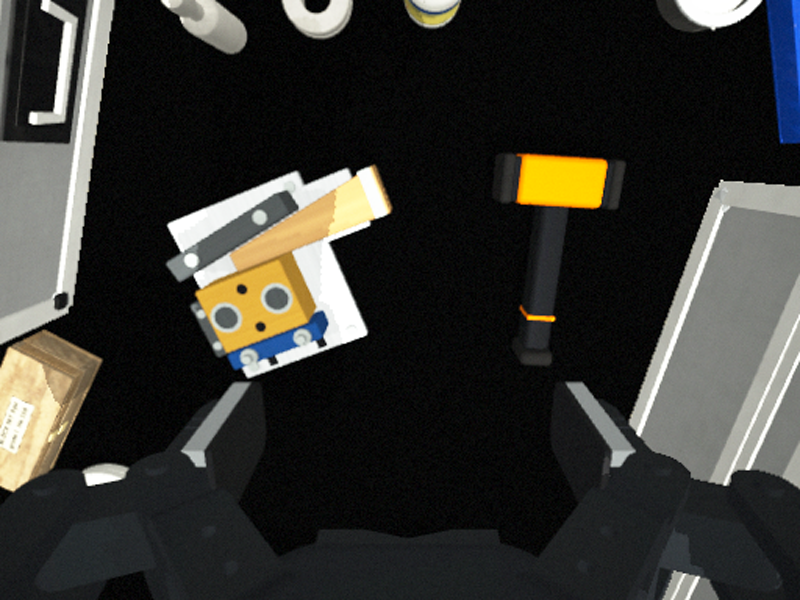

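The wrist picture (800x600 scale) shows the mallet head at (560,180) with its handle running down to (535,350). The wedge butt is at (380,192) and the jig is rotated about 13°. Plate corners are near (368,335), (248,377), (168,225) and (297,172). I'll refine the poses from these points.

Run:
```python
from h import *
f=lambda p,z: onz("wrist",np.array(p)/1.5625,z)[:2]
for n,l in dict(plate=([(368,335),(248,377),(168,225),(297,172)],10),head=([(517,155),(607,158),(603,208),(515,205)],44),handle=([(556,208),(537,208),(546,208),(540,300)],37),buttop=([(375,166),(391,209),(362,179),(377,219)],50),blocktop=([(196,291),(293,253),(316,318),(235,351)],56)).items():
    P=np.array([f(p,l[1]) for p in l[0]]);d=np.roll(P,-1,0)-P
    print(n,P.tolist(),"len",np.linalg.norm(d,axis=1),"ang",np.arctan2(d[:,1],d[:,0]))
```

```text
plate [[431.217436607702, 11.217104094923435], [410.89828314378514, 137.8488669223116], [570.1786092549407, 166.33977469678524], [592.2777779703686, 39.427669506648634]] len [128.25 161.81 128.82 163.51] ang [ 1.73  0.18 -1.4  -2.97]
head [[570.3867613016919, -144.89094388127415], [554.1496097555436, -215.9062444449218], [514.8145815704862, -209.34245550996692], [531.3127006276702, -137.98906779822175]] len [72.85 39.88 73.24 39.68] ang [-1.8   2.98  1.34 -0.17]
handle [[521.2199602669423, -172.94629499968153], [524.308718355898, -157.21589164999463], [522.8455634812431, -164.66538642653347], [443.3861470109996, -150.0761073480161]] len [16.03  7.59 80.79 81.12] ang [ 1.38 -1.76  2.96 -0.29]
buttop [[584.1576852801992, -31.54593054864371], [548.5161720175638, -37.15675946846285], [576.3413470596058, -19.18371777248504], [542.8048062691172, -24.24694225003362]] len [36.08 33.13 33.92 41.99] ang [-2.99  0.57 -2.99 -0.17]
blocktop [[514.1917024190569, 138.00884563004627], [529.6976654698476, 49.06136521245315], [471.1854706655844, 44.3419201889857], [455.37617790584875, 121.53619860618454]] len [90.29 58.7  78.8  61.08] ang [-1.4  -3.06  1.77  0.27]
```

Run:
```python
from h import *
for z in(0,60,130): print([onz("wrist",np.array(p)/1.5625,z)[:2] for p in((722,185),(690,280),(630,430))])
for c,p in(("top",(405,212)),("top",(372,262))): print([onz(c,p,z)[:2] for z in(0,130)])
print(shift((497,-168,170),-.19))
```

```text
[array([ 506.95, -334.09]), array([ 422.53, -302.21]), array([ 269.9, -234.7])]
[array([ 517.55, -297.56]), array([ 444.31, -269.9 ]), array([ 311.91, -211.34])]
[array([ 529.91, -254.94]), array([ 469.72, -232.21]), array([ 360.92, -184.09])]
[array([ 545.05, -391.08]), array([ 517.41, -346.49])]
[array([ 368.25, -282.75]), array([ 356.59, -247.95])]
(array([ 0.66, 12.51, 15.83]), array([-0.  ,  0.  , -0.01]))
```

Request:
step_arm(commands="0.6 0.7 4 4 0 0 0; 0.6 0.7 8 8 0 0 0; 0.6 0.7 12.5 12 0 0 0; 0.6 0.7 12.5 15.8 0 0 0; 0.6 0.7 12.5 15.8 0 0 0; 0.6 0.7 12.5 15.8 0 0 0")

```text
time_s: 3.58
eef_pos: [494.5, -169.0, 164.4]
ee_rot: [-0.002, 0.995, -0.099, -0.005]
force: [-0.9, 0.2, -0.7]
grip_width: 0.594
grip_force: 0.0
```

Run:
```python
from h import *
im=save("wrist","w1")
cv2.imwrite("pics/w1b.png",cv2.resize(cv2.imread("pics/w1.png"),(800,600),interpolation=cv2.INTER_CUBIC))
s=sense();print(s["time_s"],s["eef_pos"],s["ee_rot"])
for l,z in(("hammer_grip",22),("hammer",0)):
  print(l,[(np.round(r["xy"]),round(r["score"],2),onz("wrist",r["xy"],z)[:2]) for r in spot_point("wrist",l)[:3]])
print([proj("wrist",p)*1.5625 for p in((497,-168,37),(542.7,-177,44))])
```

```text
3.6333 [ 496.14 -168.27  168.01] [-0.   1.  -0.1 -0. ]
hammer_grip [(array([259., 179.]), 0.83, array([ 502.22, -167.04]))]
hammer []
[array([407.82, 296.62]), array([407.78, 212.94])]
```

View pics/w1b.png

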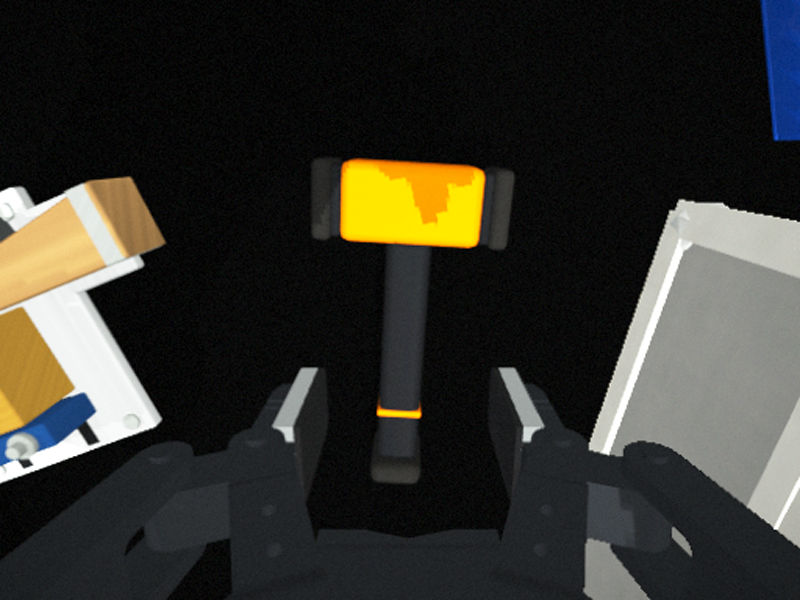

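The mallet is centred between the fingers: head centre at (413,205), handle axis from (408,248) to (400,412). The handle is turned about 0.05 rad relative to the tool.

Run:
```python
from h import *
f=lambda p,z: onz("wrist",np.array(p)/1.5625,z)[:2]
P=np.array([f(p,44) for p in((341,159),(485,167),(478,248),(341,243))]);print(P.tolist(),P.mean(0))
h=[f(p,37) for p in((408,246),(400,408))];d=h[0]-h[1];y=np.arctan2(d[1],d[0]);print(h,y)
g=P.mean(0)-45*np.array([np.cos(y),np.sin(y)]);print(g)
print(shift((*g,24),y))
```

```text
[[575.2381701472472, -149.58855587372813], [557.5449418109721, -219.2447298188232], [517.7767057605279, -209.4813885844806], [534.2359374447609, -139.8639675310104]] [ 546.2  -179.54]
[array([ 524.68, -173.57]), array([ 430.56, -150.15])] -0.24383331889863696
[ 502.53 -168.68]
(array([ 0.41, -0.  , 14.79]), array([ 0.  , -0.  ,  0.05]))
```

Request:
step_arm(commands="0.6 0.5 0 3 0 0 0.05; 0.6 0.5 0 6 0 0 0.05; 0.6 0.5 0 9 0 0 0.05; 0.6 0.5 0 12 0 0 0.05; 0.6 0.5 0 14 0 0 0.05; 0.6 0.5 0 14.6 0 0 0.05; 0.6 0.5 0 14.6 0 0 0.05; 0 0.5 0 14.6 0 0 0.05; 0 0.5 0 14.6 0 0 0.05; 0 0.5 0 14.6 0 0 0.05; 0 0.5 0 14.6 0 0 0.05; 0 0.5 0 14.6 0 0 0.05; 0 0.5 0 14.6 0 0 0.05; 0 0.5 0 14.6 0 0 0.05", newtons=65)

```text
time_s: 4.9
eef_pos: [503.7, -169.5, 26.6]
ee_rot: [0.001, 0.992, -0.123, 0.002]
force: [0.0, 1.8, 7.7]
grip_width: 0.267
grip_force: 64.9
```

Request:
step_arm(commands="0 0.5 0 -2 0 0 0; 0 0.5 0 -4 0 0 0; 0 2.7 -3.7 -4 0 0 -0.1; 0 2.7 -3.7 -4 0 0 -0.2; 0 2.7 -3.7 -4 0 0 -0.3; 0 2.7 -3.7 -4 0 0 -0.416; 0 2.7 -3.7 -4 0 0 -0.416; 0 2.7 -3.7 -4 0 0 -0.416; 0 2.7 -3.7 -4 0 0 -0.416")

```text
time_s: 5.65
eef_pos: [537.5, -139.7, 64.5]
ee_rot: [0.0, 0.997, 0.083, 0.0]
force: [0.8, -0.4, -6.1]
grip_width: 0.265
grip_force: 65.7
```

Run:
```python
from h import *
im=save("wrist","w2")
cv2.imwrite("pics/w2b.png",cv2.resize(cv2.imread("pics/w2.png"),(800,600),interpolation=cv2.INTER_CUBIC))
s=sense();print(s["time_s"],s["eef_pos"],s["ee_rot"],s["force"],s["grip_width"],s["grip_force"])
for l,z in(("wedge_butt",30),):
  print(l,[(np.round(r["xy"]),round(r["score"],2),onz("wrist",r["xy"],z)[:2]) for r in spot_point("wrist",l)[:3]])
print(shift((539.1,-140.5,40),.172))
```

```text
5.7 [ 537.48 -139.73   64.49] [0.   1.   0.08 0.  ] [-0.09  0.5  -5.96] 0.2682293184122438 65.66875219345093
wedge_butt [(array([ 70., 156.]), 0.93, array([566.09, -35.57]))]
(array([0.15, 0.1 , 2.44]), array([ 0., -0., -0.]))
```

View pics/w2b.png

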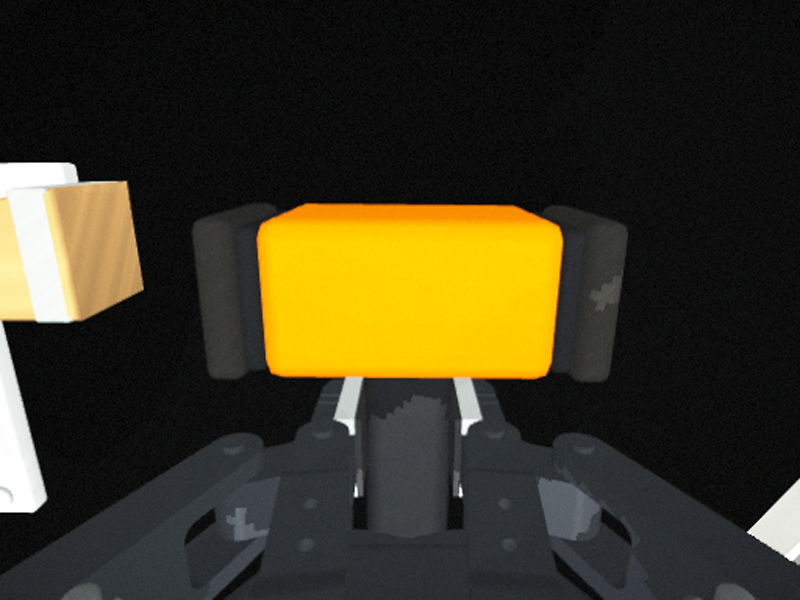

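The mallet is held straight and level. The wedge butt's top edge runs (48,187)–(78,320) and its bottom edge (128,182)–(143,290).

Run:
```python
from h import *
f=lambda p,z: onz("wrist",np.array(p)/1.5625,z)[:2]
for pp,z in((((48,187),(78,320)),50),(((128,182),(143,290)),10),(((258,227),(268,376),(560,227),(550,376)),82)):
    P=np.array([f(p,z) for p in pp]);d=P[1]-P[0];print(P.tolist(),P.mean(0),np.arctan2(-d[0]*0-d[1],-d[0]))
u=np.array([-.171,.985]);v=np.array([.985,.171])
```

```text
[[584.953010234424, -30.286509638127853], [546.410251653188, -37.8617266792496]] [565.68 -34.07] 0.19406701519468686
[[584.3247766370229, -30.838734040243793], [544.6645277198649, -36.87842264482897]] [564.49 -33.86] 0.15112459396987307
[[589.5822850335358, -98.29806491056468], [554.3040696221115, -103.58485493503775], [600.6612145609872, -163.49378921069223], [565.6252731053302, -170.2217044773125]] [ 577.54 -133.9 ] 0.14875293296726813
```

Request:
step_arm(commands="0 0.2 0 1.2 0 0 0; 0 0.2 0 2.4 0 0 0; 0 0.2 0 2.4 0 0 0; 0 0.2 -1.8 2.4 0 0 0; 0 0.2 -3.6 2.4 0 0 0; 0 0.2 -5.4 2.4 0 0 0; 0 0.2 -7 2.4 0 0 0; 0 0.2 -7 2.4 0 0 0")

```text
time_s: 6.42
eef_pos: [526.7, -67.8, 39.6]
ee_rot: [-0.001, 0.996, 0.086, -0.001]
force: [0.5, 0.2, -5.8]
grip_width: 0.269
grip_force: 66.1
```

Request:
step_arm(commands="0 0 1.8 0 0 0 0; 0 0 4 0 0 0 0; 0 0 5 0 0 0 0; 0 0 5 0 0 0 0")

```text
time_s: 6.75
eef_pos: [536.5, -121.9, 40.1]
ee_rot: [0.0, 0.997, 0.083, 0.0]
force: [0.8, 1.1, -6.2]
grip_width: 0.267
grip_force: 66.2
```

```bash
cat > chk.py <<'E'
from h import *
import sys
u=np.array([-.171,.985])
s=sense();save("wrist",sys.argv[1]);print(s["time_s"],s["eef_pos"],s["force"],s["grip_width"])
M=q2m(s["ee_rot"]);print("yaw",np.arctan2(M[1,0],M[0,0]),"tilt",M[:,2])
for c in("wrist","top"):
  if c=="top": capture("top")
  r=spot_point(c,"wedge_butt")
  for q in r[:2]:
    P=onz(c,q["xy"],30)[:2];print(c,q["xy"],round(q["score"],2),P,"along",P@u-(-130.2))
v=np.array([.985,.171]);h=s["eef_pos"][:2]+45*v; print("face along",h@u+50+130.2)
E
python3 chk.py w3
```

```text
6.75 [ 536.49 -121.87   40.09] [ 0.83  1.06 -6.17] 0.2667046670216673
yaw 0.16708404997115067 tilt [ 0. -0. -1.]
wrist [26.7, 172.5] 0.72 [560.29 -10.67] along 23.87757967075197
top [296.7, 196.1] 0.79 [566.74 -20.48] along 13.111763311020297
top [180.0, 231.9] 0.15 [417.69 357.67] along 411.0822623990841
face along -31.57691190114636
```

Request:
step_arm(commands="0 0 -1.8 0 0 0 0; 0 0 -3.6 0 0 0 0; 0 0 -5.4 0 0 0 0; 0 0 -7.2 0 0 0 0; 0 0 -7.2 0 0 0 0")

```text
time_s: 7.37
eef_pos: [524.1, -50.0, 41.1]
ee_rot: [0.004, 0.996, 0.086, 0.001]
force: [-3.9, -19.5, -7.3]
grip_width: 0.27
grip_force: 68.1
```

Request:
step_arm(commands="0 0 1.8 0 0 0 0; 0 0 4 0 0 0 0; 0 0 5 0 0 0 0; 0 0 5 0 0 0 0")

```text
time_s: 7.7
eef_pos: [532.7, -99.2, 40.4]
ee_rot: [0.0, 0.996, 0.084, 0.0]
force: [-0.3, -0.7, -6.9]
grip_width: 0.269
grip_force: 68.5
```

```bash
python3 chk.py w4
```

```text
7.7 [532.75 -99.16  40.36] [-0.29 -0.72 -6.94] 0.2691084682314385
yaw 0.16822456137978803 tilt [ 0. -0. -1.]
wrist [41.6, 182.6] 0.58 [552.8    5.39] along 40.97818643626107
top [291.7, 200.0] 0.64 [552.12  -4.45] along 31.400366719406023
top [259.0, 226.2] 0.41 [455.51  98.81] along 149.63920952765827
face along -8.570571464336325
```

Request:
step_arm(commands="0 0 -1.8 0 0 0 0; 0 0 -3.6 0 0 0 0; 0 0 -5.5 0 0 0 0; 0 0 -6.2 0 0 0 0")

```text
time_s: 8.23
eef_pos: [523.3, -48.4, 42.1]
ee_rot: [0.013, 0.996, 0.088, 0.001]
force: [-17.7, -130.0, -11.4]
grip_width: 0.269
grip_force: 77.4
```

Request:
step_arm(commands="0 0 1.8 0 0 0 0; 0 0 4 0 0 0 0; 0 0 5 0 0 0 0; 0 0 5 0 0 0 0")

```text
time_s: 8.57
eef_pos: [530.7, -87.2, 40.4]
ee_rot: [0.0, 0.996, 0.084, 0.0]
force: [-0.3, -0.1, -5.6]
grip_width: 0.267
grip_force: 70.5
```

```bash
python3 chk.py w5
```

```text
8.5667 [530.69 -87.18  40.35] [-0.26 -0.12 -5.6 ] 0.2668239834171487
yaw 0.16834309761445843 tilt [ 0. -0. -1.]
wrist [69.6, 178.5] 0.83 [554.82   4.96] along 40.212799499053915
top [287.8, 200.9] 0.81 [548.09   8.42] along 44.77184009475697
top [271.8, 157.1] 0.2 [697.49  71.77] along 81.61873700254347
face along 3.5779040402231033
```

The last blow's wrist reading was about 131 N, which is over the 120 N limit. I'll use less overtravel from here.

Request:
step_arm(commands="0 0 -1.5 0 0 0 0; 0 0 -3 0 0 0 0; 0 0 -4.3 0 0 0 0")

```text
time_s: 9.02
eef_pos: [523.5, -48.6, 40.9]
ee_rot: [0.007, 0.996, 0.087, 0.0]
force: [-12.1, -114.5, -11.5]
grip_width: 0.269
grip_force: 76.7
```

Request:
step_arm(commands="0 0 2 0 0 0 0; 0 0 4 0 0 0 0; 0 0 4 0 0 0 0")

```text
time_s: 9.27
eef_pos: [530.6, -84.8, 40.6]
ee_rot: [0.001, 0.996, 0.084, 0.001]
force: [0.3, -0.6, -5.8]
grip_width: 0.27
grip_force: 71.6
```

```bash
python3 chk.py w6
```

```text
9.2667 [530.6  -84.79  40.63] [ 0.3  -0.62 -5.85] 0.27047479364476584
yaw 0.16874874023660402 tilt [ 0. -0. -1.]
wrist [70.4, 181.4] 0.67 [553.12   7.44] along 42.944439702189584
top [287.4, 197.0] 0.92 [561.38  10.51] along 44.55822688099022
face along 5.950687568649471
```

Request:
step_arm(commands="0 0 -1.9 0 0 0 0; 0 0 -3.8 0 0 0 0; 0 0 -3.8 0 0 0 0")

```text
time_s: 9.72
eef_pos: [524.1, -49.4, 41.2]
ee_rot: [0.006, 0.996, 0.087, 0.001]
force: [-2.6, -36.1, -11.1]
grip_width: 0.269
grip_force: 72.6
```

Request:
step_arm(commands="0 0 2 0 0 0 0; 0 0 4 0 0 0 0; 0 0 6 0 0 0 0; 0 0 7 0 0 0 0; 0 0 7 0 0 0 0; 0 0 7 0 0 0 0")

```text
time_s: 10.22
eef_pos: [535.0, -113.8, 40.1]
ee_rot: [-0.0, 0.996, 0.085, -0.0]
force: [-0.9, 0.4, -6.7]
grip_width: 0.268
grip_force: 73.0
```

```bash
python3 chk.py w7
python3 - <<'E'
from h import *
cv2.imwrite("pics/w7b.png",cv2.resize(cv2.imread("pics/w7.png"),(800,600),interpolation=cv2.INTER_CUBIC))
E
```

```text
10.2167 [ 535.02 -113.83   40.11] [-0.92  0.38 -6.66] 0.26821955345791154
yaw 0.1698516409977462 tilt [-0.  0. -1.]
top [291.0, 199.8] 0.93 [552.64  -2.07] along 33.65548695856752
face along -23.414461519164718
```

View pics/w7b.png

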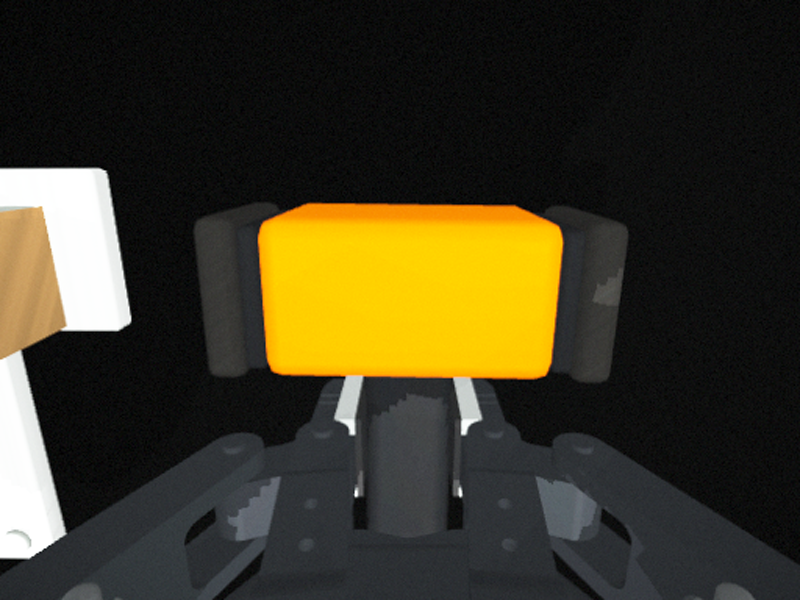

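The grip is unchanged. The contact position stayed within about 1 mm over the last three blows, which arm compliance explains, so the wedge is seated. Next I'll lay the mallet down where it lay before.

Request:
step_arm(commands="0 -2 2.5 0 0 0 0.1; 0 -4.1 4.9 0 0 0 0.2; 0 -4.1 4.9 0 0 0 0.3; 0 -4.1 4.9 0 0 0 0.3; 0 -4.1 4.9 0.6 0 0 0.3; 0 -4.1 4.9 1 0 0 0.3; 0 -4.1 4.9 1.2 0 0 0.3; 0 -4.1 4.9 1.3 0 0 0.3; 0 -4.1 4.9 1.3 0 0 0.3; 0 -4.1 4.9 1.3 0 0 0.3")

```text
time_s: 11.25
eef_pos: [503.5, -169.4, 27.5]
ee_rot: [-0.0, 0.998, -0.064, 0.0]
force: [-1.4, 2.3, -0.3]
grip_width: 0.269
grip_force: 73.7
```

Request:
step_arm(commands="0 0 0 0.05 0 0 0; 0 0 0 0.05 0 0 0; 0.55 0 0 0.05 0 0 0; 0.55 0 0 0.05 0 0 0; 0.55 0 0 0.05 0 0 0; 0.55 0 0 0.05 0 0 0; 0.55 0 0 0.05 0 0 0; 0.55 0 0 -2 0 0 0; 0.55 0 0 -5 0 0 0; 0.55 0 0 -9 0 0 0; 0.55 0 0 -13 0 0 0; 0.55 0 -6 -17 0 0 0; 0.55 0 -10 -21 0 0 0; 0.55 0 -14 -25 0 0 0; 0.55 0 -14 -25 0 0 0; 0.55 0 -14 -25 0 0 0; 0.55 0 -14 -25 0 0 0")

```text
time_s: 12.67
eef_pos: [522.4, -28.9, 280.6]
ee_rot: [0.0, 0.998, -0.063, 0.003]
force: [0.3, -0.0, 0.3]
grip_width: 0.552
grip_force: 0.0
```

```bash
python3 chk.py w8
python3 - <<'E'
from h import *
cv2.imwrite("pics/w8b.png",cv2.resize(cv2.imread("pics/w8.png"),(800,600),interpolation=cv2.INTER_CUBIC))
E
```

```text
12.6667 [522.35 -28.85 280.58] [ 0.3  -0.03  0.33] 0.5520507590552698
yaw -0.12684733809140436 tilt [ 0.01 -0.   -1.  ]
wrist [230.1, 138.5] 0.83 [554.89   0.61] along 35.91828426392419
top [291.7, 198.2] 0.67 [558.3   -4.12] along 30.67326308560122
face along 62.45911602446287
```

View pics/w8b.png

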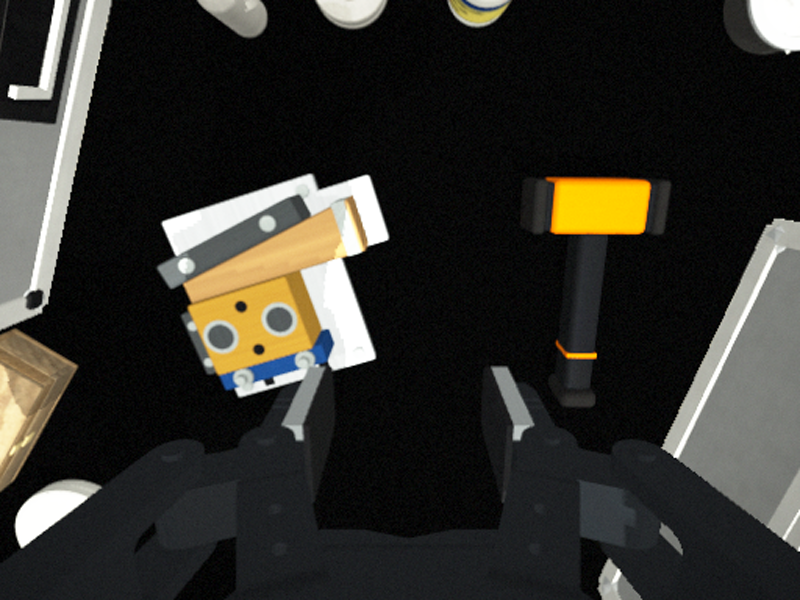

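The wedge now sits against both the dark fence and the block, with its butt at (360,225). The block is against the blue fence, and the mallet lies flat and well clear at (600,205). Handing in.

```bash
python3 -c "
from rig import *
print(finish_job())"
```

```text
the job is handed in; nothing more can be done
None
```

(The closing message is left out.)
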